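# Take the hot lid off the pot with the lid lifter

### The arm

A 7-joint arm with a two-finger parallel gripper is mounted at the origin on the work surface. World frame = base frame: x ahead of the robot, y to its left, z up, the work surface at z = 0. Lengths are in m, angles in rad, forces in N, time in s.
With the tool pointing down it reaches from about 0.425 to 0.925 m from the base axis. Payload 6.8 kg.
Tool frame: the origin (TCP) lies on the centre line of the jaws, within the pads' length; the fingertips stand 8 mm ahead of it and the grasp point (between the pads) lies 11 mm behind it (bot.tips_ahead is the distance from the TCP to the fingertips, in m); z points along the fingers, y is the line along which they close (so a half turn about z gives the same grasp; the last joint's range is limited). The gripper opens to 85 mm and grips with 20 to 120 N. Pads are 22 mm wide; open, the fingers measure 114 mm over their backs; the gripper's body (76 mm by 85 mm) begins 54 mm behind the grasp point. The pads swing forward as they close: fully open they stand 13 mm farther back than shut.
Start: joints at [-1.346, 0.477, 0.022, 1.555, -0.011, 1.109, -0.083], TCP at [0.221, 0.638, 0.215] pointing down, gripper open.
Joint ranges: [-2.96, 2.96], [-0.34, 2.1], [-1.41, 1.46], [0.24, 2.44], [-1.37, 4.51], [0.17, 1.92], [-2.96, 2.96]. Speed limits (rad/s): [2.39, 2.39, 3.14, 3.14, 3.14, 3.14, 3.14].

### API

Orientations are given as a unit quaternion [w, x, y, z].
In Python, from station import bot gives the robot as it stands.
- The arm moves only by the tool send_rows, never from a script. Its argument "deltas" is text: rows parted by semicolons, each of 4 numbers parted by spaces: the shift along the tool's x, y, z in m, then the turn about the tool's z in degrees. In form: x y z spin; .... A call has 1 to 5 rows; each row is the pose to reach, as a shift and turn from the pose commanded when the call began, along the tool's axes at that moment; what a row does not reach only later rows make up. A row lasts 1/10 s, in which the tool goes at most 50 mm and 8.59 degrees, less where a joint would pass 70% of its speed; a pose out of reach is approached as far as the arm can. A call with a gripper value outside its range is refused whole. "claw" is the opening, from 0 (shut) to 1 (fully open), set as the call begins (left out, the last holds). The fingers move at their own pace and stop on an object; "force" is the grip in N (left out, the last holds). Time passes only in rows, so rows that repeat a pose let the fingers close. It gives the time, the measured TCP pose, the force, the opening and the grip force at its end, in the units of the state.
- bot.get_obs(): the state, without advancing time (a new reading comes with each control period).
- bot.read_camera(name): name is "scene" or "top" or "wrist"; returns a dict with "img" (420x560x3 uint8, red, green, blue), "depth" (420x560 float32, m along the optical axis (not along the pixel's ray), 0 where there is no reading), "fx", "fy", "cx", "cy" (pixels), "camera_from_world" (4x4, takes a point from world to camera coordinates). Camera axes: x right, y up, looking along -z (the intrinsics and any distortion apply to the point x, -y, -z); pixel columns grow to the right and rows downward; lengths in m; the calibration is good to about 2 mm. A picture is of the moment at which its call begins.
- bot.hand_in(): hands the job in; it is judged then, once.
Trained networks look in a picture, given as the dict that the camera call returned (one of the last four; its "shot" number tells which), for a name from the list of things; names that differ only in an ending like _2 or _b are one class to them, and where a whole thing is asked for, a point or a joint stands for the part that bears it (a point fixed in the world has none). Each returns a list of dicts, best first, with "confidence" (0 to 1); they miss things now and then, are a little off and sometimes report something else, mostly with a low value. They report only what shows in the picture. A call takes as long as a camera call. They do not tell look-alikes from the thing itself.
- bot.masks_of(picture, query): "mask" (420x560 bool, what is visible of it).
- bot.landmark_of(picture, query): "xyz" ([x, y, z] in m, in world coordinates, good to about 4 mm: a listed point, or the origin of a listed thing).
The state is a dict: "t": time; "q": joint angles; "joint_vel": joint speeds; "joint_torque": joint torques, N m; "eef_pos": TCP position; "tool_rot": TCP orientation; "contact_force": force on the tool from outside, world axes, zero at the start; "torque": the same for the moment, N m; "gripper_width": opening from 0.0 (shut) to 1.0 (fully open); "grasp_force": force on a finger pad.
Only numpy, scipy, OpenCV 4.12 (cv2) and the standard library are available. Lean on these libraries where they do the work, as an engineer would, in place of code of your own. Each camera call takes 0.05 s, during which the arm holds its last target. There are 200 camera calls.

### The job

The small steel pot on the black hotplate is hot: take the lid lifter from its stand, hook it through the loop of that pot's lid, lift the lid off level and set it down flat in the middle of the steel saucer. Then hang the lifter back in its stand the way it was. Do not touch the lid with the gripper or the arm, and leave everything else (the saucer, both pots, the other lid) where it stands.

Things in the scene. Friction and masses are not known exactly. Their poses are not given: they have to be found in the camera images.
- lifter_handle (a point): Centre of the lid lifter's upright wooden handle, 26x26x70 mm, z up; loose, 160 g. Steel guard disc 70 across, underside 39 mm below this point. A strip runs down at x=-33..-28 mm to a flat tongue, x=-33..+24, 16 mm wide, 5 thick, underside 115 mm below this point, pointing to +x; its last 4 mm turn up 8 mm above the tongue's top. Starts hanging in the stand, axes nearly along the stand's.
- stand: Fixed steel stand, z up. Two level arms (x=-56..+44, |y|=18..40 mm, top at z=100) leave a 36 mm slot along x, open at +x; back wall at x=-53. The lifter's guard rests on the arms, its hook hangs in the slot, tongue to +x, handle centre 139 mm straight above this origin (foot, on the table). It goes straight up out of the slot and straight down into it.
- lid: Loose 150 g lid of the pot (100 across, 70 tall) on the black round hotplate; a twin pot on a wooden board is not meant. Origin: centre of underside, z up. Plug 84 across, 8 mm deep in the pot's mouth; disc 104 across, top at z=11 mm. Loop of 6 mm bar in the y-z plane: posts at y=+-30, level top bar, underside z=45. Opening 54 wide, 34 high, entered along the lid's x from either side.
- saucer: Upward-facing stainless steel saucer, loose, 300 g: 160 mm across the rim, 14 mm high; flat inner floor about 128 mm across, 3 mm above the origin, which is the centre of its underside.
Not all that is in view belongs to the job. Of the things shaped like the saucer, the stainless one is meant.

How it is judged:
By the outcome, as a careful person would: the job done as asked, in the order asked, and still so for the second after the job is handed in, with the robot touching nothing.
It also fails if it takes over 67 s, if anything falls off the work surface, if the arm or the gripper's body presses on something with over 40 N, if the wrist force passes 120 N, or if a joint passes its speed limit or range.

## Working session

There is one attempt and no reset: what is moved stays moved. The work goes in short steps, Python scripts to look and compute and a tool call to move; the robot and the scene stay as the last step left them, time stands still between calls to the robot, and variables do not carry over. Pictures are saved under pics/ and viewed, at most 10 in all, crops included, and the job is handed in when it is done.

Besides the shell and the picture viewer there is one more tool, called after "Call:" as name(argument=value, ...) on one line, values as JSON. send_rows: Moves the arm, as the interface text tells. Its arguments: {"type":"object","properties":{"deltas":{"type":"string"},"claw":{"type":"number"},"force":{"type":"number"}},"required":["deltas"]}

```bash
mkdir -p pics
cat > h.py <<'E'
import numpy as np, cv2
from station import bot
def cloud(c):
    d=c["depth"]; v,u=np.mgrid[:420,:560]
    P=np.stack([(u-c["cx"])/c["fx"]*d, -(v-c["cy"])/c["fy"]*d, -d, np.ones_like(d)],-1)
    return (P@np.linalg.inv(c["camera_from_world"]).T)[...,:3]
def save(c,n): cv2.imwrite(f"pics/{n}.png",c["img"][...,::-1])
E
python3 - <<'E'
from h import *
o=bot.get_obs(); print(o["eef_pos"],o["tool_rot"],o["contact_force"],o["t"])
ims=[]
for n in("scene","top"):
    c=bot.read_camera(n); ims.append(c["img"]); np.savez(n,**c); print(n,[k for k in c], np.linalg.inv(c["camera_from_world"])[:3,3])
    for q in("lifter_handle","stand","lid","saucer"):
        for r in bot.landmark_of(c,q)[:4]: print(q,np.round(r["xyz"],3),round(r["confidence"],2))
big=np.vstack(ims)
cv2.imwrite("pics/a.png",cv2.resize(ims[0],(800,600))[...,::-1])
cv2.imwrite("pics/b.png",cv2.resize(ims[1],(800,600))[...,::-1])
E
```

```text
[0.22033343 0.63735836 0.21420099] [-8.27741623e-05  1.65632950e-01  9.86187028e-01 -9.30001202e-04] [ 0.31317211  0.34635962 -0.68249575] 0.0
scene ['img', 'depth', 'fx', 'fy', 'cx', 'cy', 'camera_from_world', 'shot'] [ 0.75891976 -0.53869671  0.8061231 ]
lifter_handle [0.688 0.055 0.14 ] 0.62
stand [0.691 0.059 0.002] 0.82
stand [0.688 0.054 0.14 ] 0.51
lid [ 0.522 -0.27   0.09 ] 0.62
saucer [ 0.75  -0.15  -0.004] 0.87
saucer [0.215 0.28  0.001] 0.78
saucer [ 0.505 -0.022 -0.001] 0.6
top ['img', 'depth', 'fx', 'fy', 'cx', 'cy', 'camera_from_world', 'shot'] [ 0.3476835  -0.01400877  1.25781971]
lifter_handle [0.685 0.054 0.138] 0.61
stand [ 0.689  0.057 -0.003] 0.64
lid [ 0.521 -0.27   0.084] 0.93
saucer [0.213 0.282 0.   ] 0.83
saucer [ 0.743 -0.156  0.002] 0.69
saucer [ 0.51  -0.021  0.001] 0.55
```

View pics/a.png

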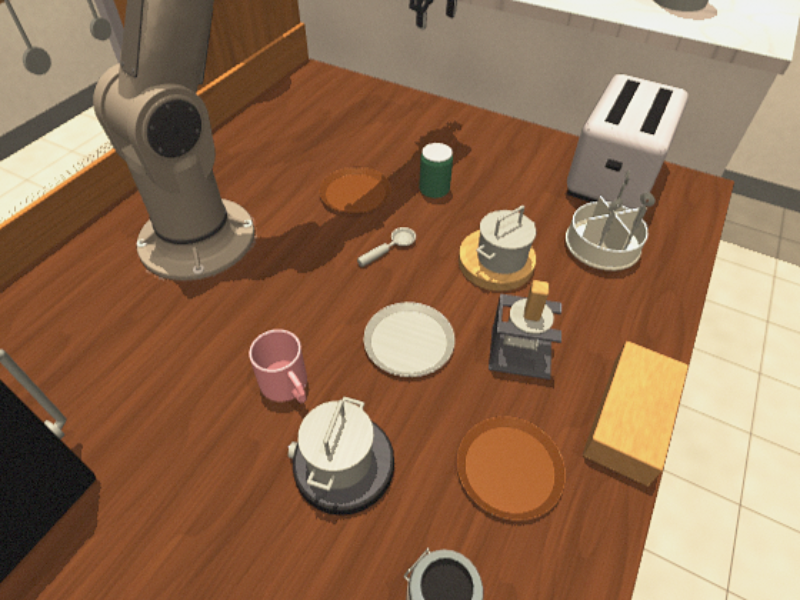

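View pics/b.png

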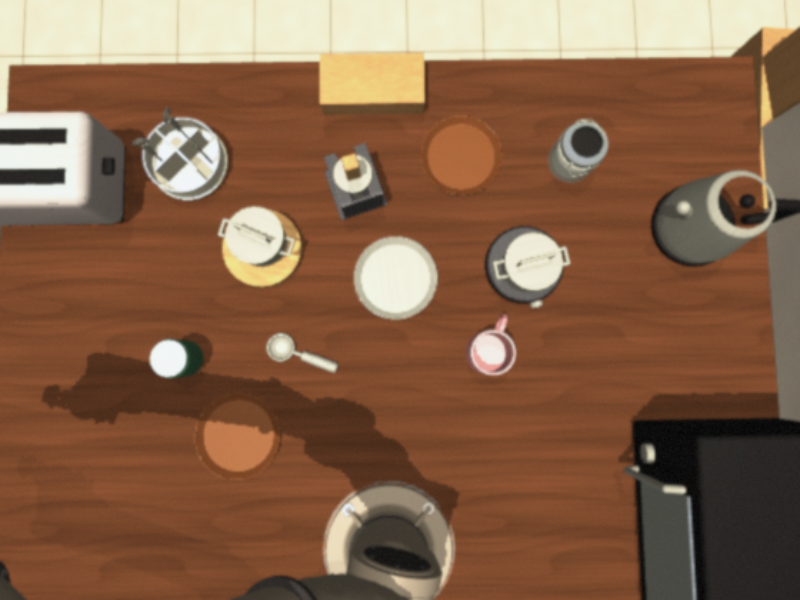

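The scene picture shows the hot pot at pixel (337,445) and the stainless saucer at (410,340). The stand with the lifter is at (527,330). The brown plates and the pot on the board are decoys. Next I fit the precise poses from the depth data.

Run:
```python
from h import *
def rect(p):
    r=cv2.minAreaRect((p[:,:2]*1000).astype(np.float32)); return [np.round(x,1) for x in r]
for n in("scene","top"):
    c=dict(np.load(n+".npz")); P=cloud(c).reshape(-1,3)
    def near(x,y,r,z0,z1):
        m=(np.hypot(P[:,0]-x,P[:,1]-y)<r)&(P[:,2]>z0)&(P[:,2]<z1); return P[m]
    print(n)
    a=near(.688,.055,.085,.085,.112); print(" arms+guard",len(a),rect(a),np.median(a[:,2]))
    a=near(.688,.055,.06,.165,.19); print(" handle top",len(a),rect(a),np.median(a[:,2]),a[:,:2].mean(0))
    a=near(.688,.055,.09,.02,.09);print(" low",len(a),rect(a))
    L=near(.521,-.27,.09,.02,.2); h,e=np.histogram(L[:,2],bins=np.arange(.05,.16,.004)); print(dict(zip(np.round(e,3),h)))
    b=near(.521,-.27,.06,.115,.15); print(" bar",len(b),rect(b),np.percentile(b[:,2],[5,50,95]),b.mean(0))
    d=near(.521,-.27,.075,.093,.103); print(" disc",len(d),cv2.minEnclosingCircle((d[:,:2]*1000).astype(np.float32)),np.median(d[:,2]),np.round(d.mean(0),4))
    s=near(.508,-.021,.1,.007,.03); print(" rim",len(s),cv2.minEnclosingCircle((s[:,:2]*1000).astype(np.float32)),np.percentile(s[:,2],[5,50,95]))
    s=near(.508,-.021,.05,-.01,.02); print(" floor",np.median(s[:,2]))
    t=near(.6,-.4,.03,-.02,.02); print(" table",np.median(t[:,2]) if len(t) else 0)
c=dict(np.load("scene.npz")); im=c["img"][...,::-1]
a=cv2.resize(im[180:280,330:410],(400,500),interpolation=3); b=cv2.resize(im[260:360,195:285],(400,500),interpolation=3)
cv2.imwrite("pics/c.png",np.hstack([a,b]))
```

```text
scene
 arms+guard 971 [array([683.2,  55.4]), array([100.1,  83.7]), np.float64(18.1)] 0.10146404495487116
 handle top 132 [array([685.4,  55.5]), array([26.2, 26.9]), np.float64(12.5)] 0.1729286464364384 [0.68527954 0.05310216]
 low 273 [array([671.8,  50.4]), array([75.6, 82.1]), np.float64(18.1)]
{np.float64(0.05): np.int64(28), np.float64(0.054): np.int64(32), np.float64(0.058): np.int64(31), np.float64(0.062): np.int64(30), np.float64(0.066): np.int64(32), np.float64(0.07): np.int64(30), np.float64(0.074): np.int64(76), np.float64(0.078): np.int64(151), np.float64(0.082): np.int64(29), np.float64(0.086): np.int64(33), np.float64(0.09): np.int64(6), np.float64(0.094): np.int64(834), np.float64(0.098): np.int64(1057), np.float64(0.102): np.int64(8), np.float64(0.106): np.int64(4), np.float64(0.11): np.int64(6), np.float64(0.114): np.int64(6), np.float64(0.118): np.int64(7), np.float64(0.122): np.int64(5), np.float64(0.126): np.int64(4), np.float64(0.13): np.int64(6), np.float64(0.134): np.int64(67), np.float64(0.138): np.int64(35), np.float64(0.142): np.int64(0), np.float64(0.146)
[... 1406 characters left out ...]
2): np.int64(4), np.float64(0.126): np.int64(0), np.float64(0.13): np.int64(7), np.float64(0.134): np.int64(38), np.float64(0.138): np.int64(15), np.float64(0.142): np.int64(0), np.float64(0.146): np.int64(0), np.float64(0.15): np.int64(0), np.float64(0.154): np.int64(0)}
 bar 65 [array([ 520.7, -269. ]), array([ 5.4, 65.3]), np.float64(13.6)] [0.12543816 0.1363538  0.14026376] [ 0.52000865 -0.26693319  0.13552532]
 disc 1144 ((520.647705078125, -269.2810974121094), 52.184661865234375) 0.09704311872541505 [ 0.5206 -0.2686  0.0971]
 rim 491 ((513.5311279296875, -20.38951301574707), 86.60803985595703) [0.00730598 0.01023881 0.01467239]
 floor 0.0017361003244287243
 table -0.0007707368918364876
```

View pics/c.png

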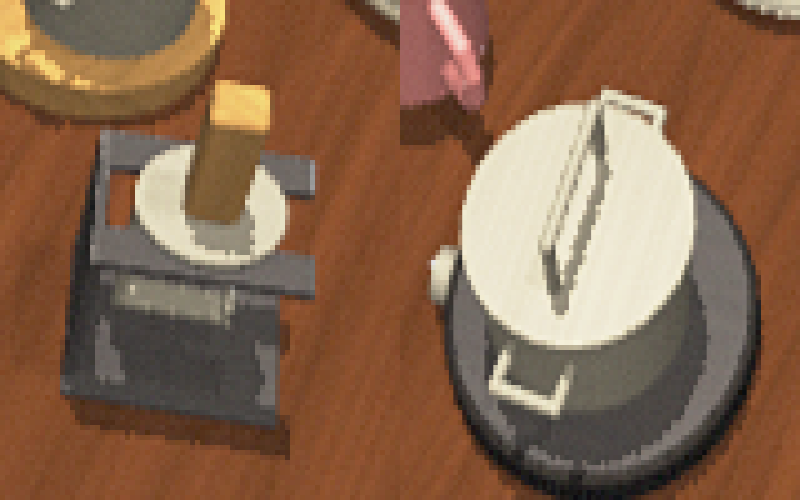

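Call:
send_rows(deltas="-0.042 -0.026 -0.01 0; -0.084 -0.053 -0.02 0; -0.126 -0.08 -0.03 0; -0.168 -0.106 -0.04 0; -0.21 -0.133 -0.05 0", claw=1)

```text
t: 1.0
eef_pos: [0.3745, 0.4447, 0.2652]
tool_rot: [0.0, 0.166, 0.986, 0.0]
contact_force: [-0.2, 0.8, -0.3]
gripper_width: 0.999
grasp_force: 0.0
```

Call:
send_rows(deltas="-0.042 -0.026 -0.005 0; -0.084 -0.053 -0.01 0; -0.126 -0.08 -0.015 0; -0.168 -0.106 -0.02 0; -0.21 -0.133 -0.02 0")

```text
t: 1.5
eef_pos: [0.5298, 0.2507, 0.2857]
tool_rot: [0.001, 0.166, 0.986, 0.001]
contact_force: [0.5, -0.1, -0.0]
gripper_width: 1.002
grasp_force: 0.0
```

Call:
send_rows(deltas="-0.042 -0.026 0 8; -0.084 -0.053 0 16; -0.126 -0.08 0 24; -0.168 -0.106 0 32; -0.19 -0.12 0 40")

```text
t: 2.0
eef_pos: [0.6707, 0.0714, 0.2847]
tool_rot: [0.001, 0.498, 0.867, -0.001]
contact_force: [0.9, -0.0, -0.4]
gripper_width: 0.996
grasp_force: 0.0
```

```bash
cat >> h.py <<'E'
from scipy.spatial.transform import Rotation as R
def pose():
    o=bot.get_obs(); M=R.from_quat(o["tool_rot"],scalar_first=True).as_matrix()
    return o,M,np.degrees(np.arctan2(M[1,1],M[0,1]))
def togo(p,yaw=None):
    o,M,a=pose(); print("t",round(o["t"],2),"pos",np.round(o["eef_pos"],4),"yaw_y",round(a,2),"tilt",np.round(M[:2,2],4),"F",np.round(o["contact_force"],1),"w",round(o["gripper_width"],3),"g",round(o["grasp_force"],1))
    print("  togo tool",np.round(M.T@(np.array(p)-o["eef_pos"]),4),"spin",None if yaw is None else round(a-yaw,2))
E
python3 - <<'E'
from h import *
togo([.686,.055,.26],18.2)
c=bot.read_camera("wrist"); np.savez("w1",**c); save(c,"d")
P=cloud(c).reshape(-1,3)
for q in("lifter_handle","stand"): print(q,[(np.round(r["xyz"],4),round(r["confidence"],2)) for r in bot.landmark_of(c,q)[:2]])
def near(x,y,r,z0,z1):
    m=(np.hypot(P[:,0]-x,P[:,1]-y)<r)&(P[:,2]>z0)&(P[:,2]<z1); return P[m]
for z in((.165,.185),(.09,.115)):
    a=near(.686,.055,.085,*z); print(len(a), a.mean(0) if len(a) else 0, cv2.minAreaRect((a[:,:2]*1000).astype(np.float32)) if len(a) else 0)
E
```

```text
t 2.0 pos [0.6707 0.0714 0.2847] yaw_y 30.33 tilt [ 0.0013 -0.0023] F [ 0.9 -0.  -0.4] w 0.996 g 0.0
  togo tool [-0.0218  0.0049  0.0248] spin 12.13
lifter_handle [(array([ 0.5219, -0.2687,  0.089 ]), 0.52)]
stand [(array([ 0.6862,  0.0554, -0.0029]), 0.61)]
1088 [0.68338091 0.05922081 0.17403201] ((684.3317260742188, 57.9619255065918), (26.045228958129883, 25.428926467895508), 15.948301315307617)
5841 [0.67693027 0.0626019  0.10291518] ((682.4840698242188, 56.91858673095703), (99.99030303955078, 80.32909393310547), 17.93308448791504)
```

View pics/d.png

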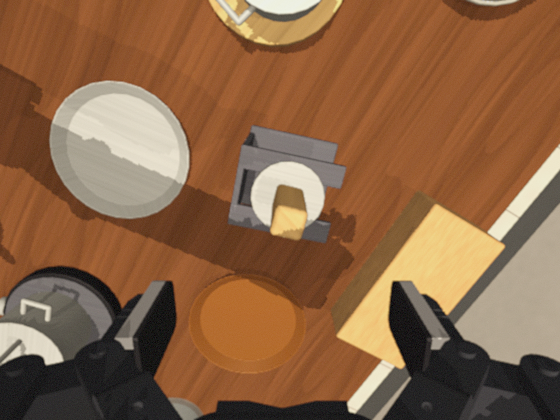

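The wrist picture shows the handle at (290,215) standing upright over the stand, with the slot clear. I align over the handle.

Call:
send_rows(deltas="-0.0205 0.0046 0.02 8; -0.0205 0.0046 0.05 14.3; -0.0205 0.0046 0.06 14.3; -0.0205 0.0046 0.06 14.3; -0.0205 0.0046 0.06 14.3")

```text
t: 2.65
eef_pos: [0.6834, 0.0628, 0.2255]
tool_rot: [0.0, 0.596, 0.803, 0.001]
contact_force: [-1.2, -0.1, 0.0]
gripper_width: 1.0
grasp_force: 0.0
```

Run:
```python
from h import *
togo([.685,.056,.122],16.2)
```

```text
t 2.65 pos [0.6834 0.0628 0.2255] yaw_y 16.88 tilt [0.0009 0.0009] F [-1.2 -0.1  0. ] w 1.0 g 0.0
  togo tool [-0.007  -0.0005  0.1035] spin 0.68
```

Call:
send_rows(deltas="-0.007 -0.0005 0 0.7; -0.007 -0.0005 0.035 0.7; -0.007 -0.0005 0.07 0.7; -0.007 -0.0005 0.1035 0.7; -0.007 -0.0005 0.1035 0.7")

```text
t: 3.15
eef_pos: [0.682, 0.0543, 0.1175]
tool_rot: [-0.002, 0.602, 0.798, -0.002]
contact_force: [-0.8, -0.6, -0.1]
gripper_width: 0.999
grasp_force: 0.0
```

Run:
```python
from h import *
togo([.685,.056,.122],16.2)
```

```text
t 3.15 pos [0.682  0.0543 0.1175] yaw_y 15.97 tilt [-0.0067 -0.0008] F [-0.8 -0.6 -0.1] w 0.999 g 0.0
  togo tool [ 0.0008  0.0033 -0.0045] spin -0.23
```

Call:
send_rows(deltas="0.001 0.002 -0.004 0; 0.001 0.002 -0.004 0; 0.001 0.002 -0.004 0")

```text
t: 3.45
eef_pos: [0.6883, 0.0561, 0.1278]
tool_rot: [0.002, 0.602, 0.798, 0.002]
contact_force: [0.4, 0.9, -0.0]
gripper_width: 1.0
grasp_force: 0.0
```

Call:
send_rows(deltas="0 0 0 0; 0 0 0 0; 0 0 0 0; 0 0 0 0; 0 0 0 0", claw=0, force=60)

```text
t: 3.95
eef_pos: [0.6863, 0.056, 0.1251]
tool_rot: [-0.0, 0.602, 0.798, -0.0]
contact_force: [-1.2, -0.1, 2.6]
gripper_width: 0.294
grasp_force: 59.2
```

Call:
send_rows(deltas="0 0 0 0; 0 0 0 0; 0 0 0 0; 0 0 0 0; 0 0 0 0")

```text
t: 4.45
eef_pos: [0.6863, 0.056, 0.1251]
tool_rot: [-0.0, 0.602, 0.798, -0.0]
contact_force: [-2.2, 0.5, 4.5]
gripper_width: 0.296
grasp_force: 59.4
```

Run:
```python
from h import *
togo([.685,.056,.122],16.2)
```

```text
t 4.45 pos [0.6863 0.056  0.1251] yaw_y 15.93 tilt [-0.0003  0.    ] F [-2.2  0.5  4.5] w 0.296 g 59.4
  togo tool [ 0.0004 -0.0012  0.0031] spin -0.27
```

Call:
send_rows(deltas="0 0 -0.01 0; 0 0 -0.03 0; 0 0 -0.06 0; 0 0 -0.09 0; 0 0 -0.12 0")

```text
t: 4.95
eef_pos: [0.6865, 0.0561, 0.2463]
tool_rot: [0.0, 0.602, 0.798, 0.0]
contact_force: [-0.0, -0.1, -1.1]
gripper_width: 0.298
grasp_force: 59.1
```

Call:
send_rows(deltas="0 0 -0.04 0; 0 0 -0.06 0; 0 0 -0.06 0; 0 0 -0.06 0; 0 0 -0.06 0")

```text
t: 5.45
eef_pos: [0.6855, 0.0563, 0.303]
tool_rot: [-0.001, 0.602, 0.798, -0.001]
contact_force: [0.4, -0.2, -2.0]
gripper_width: 0.296
grasp_force: 59.4
```

Run:
```python
from h import *
o,M,a=pose(); togo([.4723,-.2805,.275],12.9)
for n in("scene","top","wrist"):
    c=bot.read_camera(n); np.savez("l_"+n,**c); P=cloud(c)
    if n=="scene": cv2.imwrite("pics/e.png",cv2.resize(c["img"],(800,600))[...,::-1])
    # points in lifter frame guess: origin at TCP + 14mm up, x along tool y
    o_,M,a=pose(); e=o_["eef_pos"]; Q=(P-e).reshape(-1,3); X=Q@M[:,1]; Y=-(Q@-M[:,0]) ; Y=Q@M[:,0]; Z=Q[:,2]-.014
    m=(abs(X)<.06)&(abs(Y)<.06)&(Z<-.03)&(Z>-.13)
    g=m&(Z>-.045)
    t=m&(Z<-.09)
    for k,s in(("guard",g),("tongue",t)):
        if s.sum()>20: 
            q=np.c_[X,Y,Z][s]*1000; print(n,k,s.sum(),"med",np.round(np.median(q,0),1),"p2",np.round(np.percentile(q,2,0),1),"p98",np.round(np.percentile(q,98,0),1),"rect",cv2.minAreaRect(q[:,:2].astype(np.float32)))
```

```text
t 5.45 pos [0.6855 0.0563 0.303 ] yaw_y 15.94 tilt [-0.0029 -0.0003] F [ 0.4 -0.2 -2. ] w 0.296 g 59.4
  togo tool [-0.2653 -0.2975  0.0288] spin 3.04
scene guard 523 med [ -4.2  -9.9 -35. ] p2 [-33.2 -33.  -37.7] p98 [ 30.4  26.9 -32.7] rect ((-1.0068340301513672, -2.0125083923339844), (65.10979461669922, 68.94586944580078), 86.23270416259766)
scene tongue 203 med [  -4.4   -2.3 -109.8] p2 [ -33.9   -8.2 -113.8] p98 [ 22.2   8.5 -94.2] rect ((-5.584573745727539, 0.5387325286865234), (18.790014266967773, 56.92675018310547), 89.0130386352539)
top guard 115 med [ -8.4 -26.7 -36.6] p2 [-31.2 -34.6 -41. ] p98 [ 14.3 -15.2 -33.4] rect ((-9.15918254852295, -27.378665924072266), (13.481782913208008, 52.71753692626953), 73.5633773803711)
wrist guard 7242 med [ -1.   15.8 -34.2] p2 [-33.1 -10.3 -35.6] p98 [ 31.   34.9 -32.9] rect ((-1.2048912048339844, 10.676552772521973), (52.26136779785156, 69.4258041381836), 89.64166259765625)
wrist tongue 53 med [ -32.     9.8 -106.7] p2 [ -34.     9.3 -113.2] p98 [-27.7  10.2 -92.6] rect ((-30.71845245361328, 9.785861015319824), (6.972070217132568, 0.990312933921814), 2.529193162918091)
```

View pics/e.png

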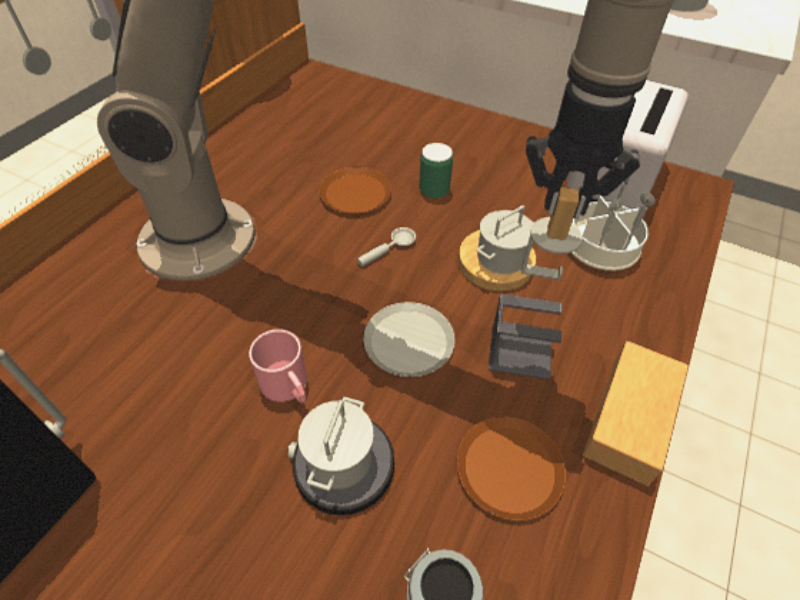

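The lifter is out and level in the gripper, and everything else is untouched (pot at (337,445), saucer at (410,340)). I carry it to the entry side of the lid.

Call:
send_rows(deltas="-0.02 -0.022 0 0; -0.05 -0.056 0 0; -0.08 -0.09 0 0; -0.11 -0.123 0 0; -0.14 -0.157 0 0")

```text
t: 6.1
eef_pos: [0.5725, -0.123, 0.3044]
tool_rot: [-0.0, 0.602, 0.798, -0.0]
contact_force: [0.6, -0.1, -1.9]
gripper_width: 0.293
grasp_force: 59.3
```

Call:
send_rows(deltas="-0.03 -0.034 0 1; -0.06 -0.067 0 2; -0.09 -0.1 0 2.4; -0.115 -0.129 0 2.4; -0.124 -0.14 0 2.4")

```text
t: 6.6
eef_pos: [0.4698, -0.2835, 0.3049]
tool_rot: [-0.0, 0.621, 0.783, -0.001]
contact_force: [-0.5, -0.7, -1.4]
gripper_width: 0.296
grasp_force: 59.5
```

Call:
send_rows(deltas="0 0 0 0; 0 0 0 0; 0 0 0 0")

```text
t: 6.9
eef_pos: [0.4746, -0.2774, 0.3046]
tool_rot: [-0.0, 0.618, 0.786, 0.0]
contact_force: [-0.3, 0.7, -1.5]
gripper_width: 0.298
grasp_force: 59.5
```

Run:
```python
from h import *
togo([.4733,-.2798,.2095],13.5)
c=bot.read_camera("wrist"); np.savez("w2",**c); save(c,"f"); P=cloud(c).reshape(-1,3)
m=np.hypot(P[:,0]-.521,P[:,1]+.268)<.062
for z in((.13,.145),(.092,.103)):
    a=P[m&(P[:,2]>z[0])&(P[:,2]<z[1])]; 
    if len(a)>5: print(z,len(a),np.round(a.mean(0),4),cv2.minAreaRect((a[:,:2]*1000).astype(np.float32)),cv2.minEnclosingCircle((a[:,:2]*1000).astype(np.float32)))
```

```text
t 6.9 pos [ 0.4746 -0.2774  0.3046] yaw_y 13.72 tilt [-0.0003  0.0007] F [-0.3  0.7 -1.5] w 0.298 g 59.5
  togo tool [-0.0021 -0.0019  0.0951] spin 0.22
(0.13, 0.145) 412 [ 0.5183 -0.2604  0.1384] ((519.0013427734375, -262.3986511230469), (6.052372932434082, 57.47663497924805), 13.349101066589355) ((520.0345458984375, -262.15350341796875), 28.752796173095703)
(0.092, 0.103) 6431 [ 0.5213 -0.2571  0.0992] ((522.5895385742188, -258.17999267578125), (86.02619171142578, 103.29817199707031), 72.49445343017578) ((520.1142578125, -266.3583679199219), 51.94080352783203)
```

View pics/f.png

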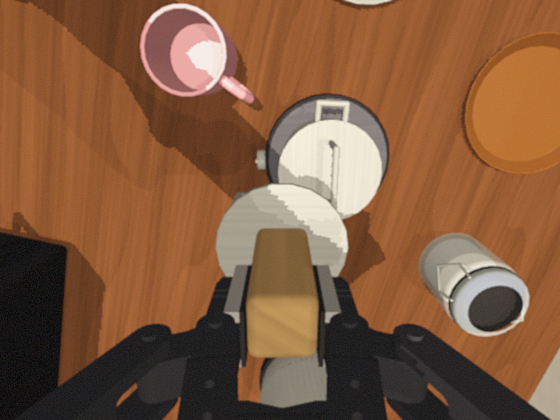

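The wrist view shows the guard at (283,245) and the lid's loop bar at (335,175). The tongue lies beside the loop as planned, so I lower it to mid-opening height.

Call:
send_rows(deltas="-0.002 -0.002 0.02 0.2; -0.002 -0.002 0.045 0.2; -0.002 -0.002 0.07 0.2; -0.002 -0.002 0.09 0.2; -0.002 -0.002 0.095 0.2")

```text
t: 7.45
eef_pos: [0.4714, -0.2797, 0.2077]
tool_rot: [-0.002, 0.619, 0.785, -0.001]
contact_force: [-0.5, 0.5, -0.7]
gripper_width: 0.293
grasp_force: 59.3
```

Call:
send_rows(deltas="0 0 0 0; 0 0 0 0; 0 0 0 0")

```text
t: 7.75
eef_pos: [0.4727, -0.282, 0.2112]
tool_rot: [0.001, 0.62, 0.785, 0.0]
contact_force: [-0.9, -0.6, -1.3]
gripper_width: 0.295
grasp_force: 59.3
```

Run:
```python
from h import *
togo([.5217,-.2682,.2095],13.5)
c=bot.read_camera("scene"); np.savez("s3",**c); im=c["img"][...,::-1]
cv2.imwrite("pics/g.png",cv2.resize(im[210:360,160:310],(600,600),interpolation=3))
o,M,a=pose(); P=cloud(c).reshape(-1,3); Q=P-np.array([.5207,-.2678,.087]); th=np.radians(13.5)
x=Q[:,0]*np.cos(th)+Q[:,1]*np.sin(th); y=-Q[:,0]*np.sin(th)+Q[:,1]*np.cos(th); z=Q[:,2]; q=np.c_[x,y,z]*1000
t=q[(x>-.09)&(x<-.012)&(abs(y)<.03)&(z>.014)&(z<.04)]; print("tongue",len(t),np.round(np.percentile(t,[2,25,50,75,98],axis=0),1))
b=q[(abs(x)<.012)&(abs(y)<.04)&(z>.043)&(z<.06)]; print("bar",len(b),np.round(np.percentile(b,[2,50,98],axis=0),1))
```

```text
t 7.75 pos [ 0.4727 -0.282   0.2112] yaw_y 13.35 tilt [ 0.002  -0.0006] F [-0.9 -0.6 -1.3] w 0.295 g 59.3
  togo tool [0.0021 0.0509 0.0017] spin -0.15
tongue 197 [[-81.4 -10.1  23.6]
 [-61.9  -8.6  27.2]
 [-47.2  -5.   28.5]
 [-36.   -0.9  29.3]
 [-26.5   5.3  36.9]]
bar 106 [[ -2.4 -31.7  45.5]
 [  1.   -1.8  50.5]
 [  3.4  30.4  53.1]]
```

View pics/g.png

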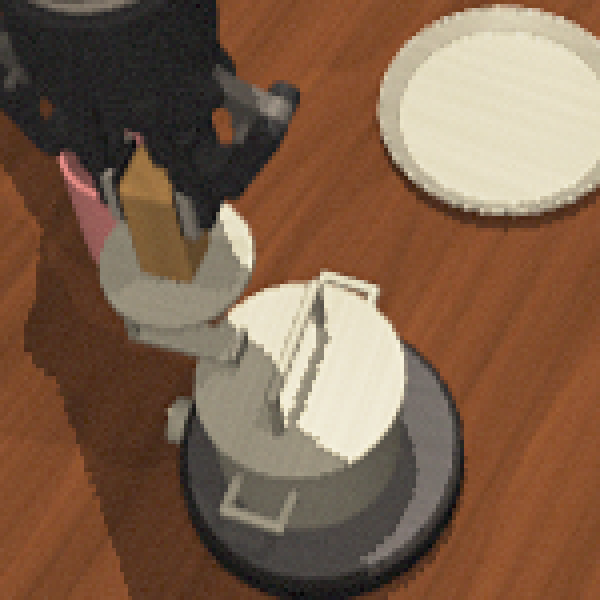

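The crop shows the tongue at about (190,340), pointing at the loop opening and level with it. I insert it.

Call:
send_rows(deltas="0.002 0 0.001 -0.1; 0.002 0.012 0.001 -0.1; 0.002 0.024 0.001 -0.1; 0.002 0.036 0.001 -0.1; 0.002 0.045 0.001 -0.1")

```text
t: 8.3
eef_pos: [0.517, -0.2686, 0.2089]
tool_rot: [0.0, 0.619, 0.785, 0.0]
contact_force: [0.3, 0.8, -1.5]
gripper_width: 0.297
grasp_force: 59.5
```

Call:
send_rows(deltas="0 0.004 0 0; 0 0.004 0 0; 0 0.004 0 0; 0 0.004 0 0")

```text
t: 8.7
eef_pos: [0.5184, -0.2689, 0.209]
tool_rot: [-0.0, 0.62, 0.785, -0.0]
contact_force: [-0.9, 0.4, -2.2]
gripper_width: 0.296
grasp_force: 59.5
```

Run:
```python
from h import *
togo([.5217,-.2682,.2095],13.5)
c=bot.read_camera("scene"); np.savez("s4",**c); im=c["img"][...,::-1]
cv2.imwrite("pics/g2.png",cv2.resize(im[210:360,160:310],(600,600),interpolation=3))
o,M,a=pose(); P=cloud(c).reshape(-1,3); Q=P-np.array([.5207,-.2678,.087]); th=np.radians(13.5)
x=Q[:,0]*np.cos(th)+Q[:,1]*np.sin(th); y=-Q[:,0]*np.sin(th)+Q[:,1]*np.cos(th); z=Q[:,2]; q=np.c_[x,y,z]*1000
t=q[(x>-.05)&(x<.04)&(abs(y)<.02)&(z>.014)&(z<.042)]; print("tongue",len(t),np.round(np.percentile(t,[2,25,50,75,98],axis=0),1))
b=q[(abs(x)<.03)&(abs(y)<.04)&(z>.043)&(z<.06)]; print("bar",len(b),np.round(np.percentile(b,[2,50,98],axis=0),1))
```

```text
t 8.7 pos [ 0.5184 -0.2689  0.209 ] yaw_y 13.38 tilt [-0.0003  0.    ] F [-0.9  0.4 -2.2] w 0.296 g 59.5
  togo tool [-0.0001  0.0033 -0.0005] spin -0.12
tongue 170 [[-33.9  -8.   17.3]
 [-18.1  -6.8  25.1]
 [  3.9  -3.8  26.5]
 [ 13.    0.8  27.8]
 [ 20.7   7.9  37.6]]
bar 44 [[ -2.4 -32.5  44.8]
 [  1.3 -22.7  50.5]
 [  3.7  -8.3  53.2]]
```

The tongue is centred in the opening. I lift slowly.

Call:
send_rows(deltas="0 0.002 -0.005 0; 0 0.002 -0.01 0; 0 0.002 -0.014 0; 0 0.002 -0.016 0; 0 0.002 -0.018 0")

```text
t: 9.25
eef_pos: [0.521, -0.2681, 0.2273]
tool_rot: [0.0, 0.62, 0.785, 0.0]
contact_force: [-0.3, 0.0, -1.3]
gripper_width: 0.295
grasp_force: 59.5
```

Call:
send_rows(deltas="0 0 -0.002 0; 0 0 -0.004 0; 0 0 -0.006 0; 0 0 -0.008 0; 0 0 -0.01 0")

```text
t: 9.75
eef_pos: [0.5209, -0.268, 0.237]
tool_rot: [-0.0, 0.62, 0.785, -0.0]
contact_force: [-0.2, -0.9, -3.2]
gripper_width: 0.293
grasp_force: 59.4
```

Call:
send_rows(deltas="0 0 -0.005 0; 0 0 -0.01 0; 0 0 -0.015 0; 0 0 -0.02 0; 0 0 -0.025 0")

```text
t: 10.25
eef_pos: [0.521, -0.2681, 0.2625]
tool_rot: [0.0, 0.62, 0.785, 0.0]
contact_force: [0.1, 0.9, -2.2]
gripper_width: 0.296
grasp_force: 59.3
```

```bash
cat >> h.py <<'E'
def lid(tag, view=False):
    c=bot.read_camera("scene"); np.savez(tag,**c)
    o,M,a=pose(); P=cloud(c).reshape(-1,3); q=(P-o["eef_pos"]); q=np.c_[q@M[:,1],q@M[:,0],q[:,2]]*1000 # lifter axes
    k=(np.hypot(q[:,0],q[:,1])<58)&(q[:,2]<-116)&(q[:,2]>-160)
    zs=q[k]; h,e=np.histogram(zs[:,2],np.arange(-160,-114,2)); zm=e[h.argmax()]+1
    d=zs[abs(zs[:,2]-zm)<8]; A=np.c_[d[:,:2],np.ones(len(d))]
    for _ in range(4):
        s=np.linalg.lstsq(A,d[:,2],rcond=None)[0]; r=abs(A@s-d[:,2])<2.5; A,d=A[r],d[r]
    print("disc n",len(d),"slopes deg",np.round(np.degrees(s[:2]),2),"z rel TCP",round(s[2],1),"circle",cv2.minEnclosingCircle(d[:,:2].astype(np.float32)))
    return c
E
python3 - <<'E'
from h import *
togo([.507,-.0205,.30],13.5); c=lid("s5"); togo([.507,-.0205,.30],13.5)
cv2.imwrite("pics/h.png",cv2.resize(c["img"][150:390,100:340],(600,600),interpolation=3)[...,::-1])
E
```

```text
t 10.25 pos [ 0.521  -0.2681  0.2625] yaw_y 13.43 tilt [ 0.0002 -0.    ] F [ 0.1  0.9 -2.2] w 0.296 g 59.3
  togo tool [ 0.2441  0.0439 -0.0375] spin -0.07
disc n 1553 slopes deg [-0.18  0.07] z rel TCP -130.9 circle ((-0.18050023913383484, 0.9893649220466614), 52.191139221191406)
t 10.3 pos [ 0.5214 -0.2683  0.2633] yaw_y 13.43 tilt [ 0.0014 -0.0004] F [ 0.7 -0.3 -1.9] w 0.294 g 59.3
  togo tool [ 0.2444  0.0436 -0.0368] spin -0.07
```

View pics/h.png

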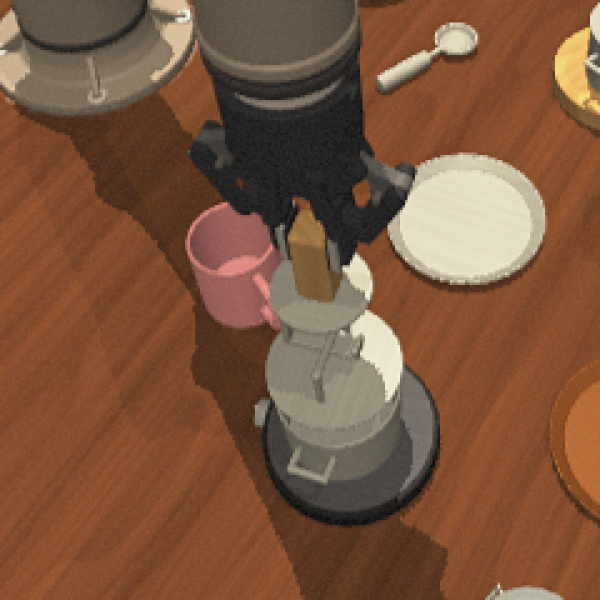

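The crop shows the lid hanging level at (335,365), above the pot. I refine the saucer centre before carrying the lid there.

Run:
```python
from h import *
from scipy.optimize import least_squares
for n in("scene","top","l_scene"):
    c=dict(np.load(n+".npz")); P=cloud(c).reshape(-1,3)*1000
    r=np.hypot(P[:,0]-507,P[:,1]+21)
    for z0,z1,R0 in((11,17,79),):
        p=P[(r<95)&(r>60)&(P[:,2]>z0)&(P[:,2]<z1)]
        s=least_squares(lambda v:np.hypot(p[:,0]-v[0],p[:,1]-v[1])-v[2],[507,-21,R0],loss="soft_l1").x
        print(n,len(p),np.round(s,1))
    w=P[(r<95)&(P[:,2]>5)&(P[:,2]<17)]; print(" extents mid",(np.percentile(w[:,:2],1,0)+np.percentile(w[:,:2],99,0))/2)
c=bot.read_camera("scene"); print([ (r["xyz"],r["confidence"]) for r in bot.landmark_of(c,"saucer")])
```

```text
scene 299 [505.1 -18.7  76.9]
 extents mid [504.74450546 -17.78867008]
top 198 [505.4 -20.5  77. ]
 extents mid [506.28408608 -20.57826428]
l_scene 288 [505.3 -18.7  77. ]
 extents mid [504.80341266 -18.08116274]
[([0.2124, 0.2748, 0.0018], 0.94), ([0.7479, -0.15, -0.0049], 0.79), ([0.5058, -0.0181, -0.0006], 0.59)]
```

Call:
send_rows(deltas="0 0 -0.005 0; 0 0 -0.012 0; 0 0 -0.02 0; 0 0 -0.027 0; 0 0 -0.03 0")

```text
t: 10.9
eef_pos: [0.5214, -0.2683, 0.2932]
tool_rot: [0.001, 0.62, 0.785, 0.0]
contact_force: [0.2, -0.6, -4.1]
gripper_width: 0.293
grasp_force: 59.2
```

Call:
send_rows(deltas="0.006 0.001 0 0; 0.018 0.003 0 0; 0.036 0.006 0 0; 0.056 0.01 0 0; 0.076 0.014 0 0")

```text
t: 11.4
eef_pos: [0.5165, -0.1888, 0.2915]
tool_rot: [-0.001, 0.619, 0.785, -0.0]
contact_force: [0.0, -0.9, -2.6]
gripper_width: 0.299
grasp_force: 59.2
```

Call:
send_rows(deltas="0.02 0.004 0 0; 0.04 0.008 0 0; 0.06 0.012 0 0; 0.08 0.016 0 0; 0.1 0.02 0 0")

```text
t: 11.9
eef_pos: [0.5125, -0.0869, 0.2916]
tool_rot: [-0.0, 0.619, 0.785, -0.0]
contact_force: [-0.0, -0.0, -3.4]
gripper_width: 0.294
grasp_force: 59.2
```

Call:
send_rows(deltas="0.02 0.003 0 0; 0.037 0.005 0 0; 0.05 0.007 0 0; 0.06 0.009 0 0; 0.066 0.009 0 0")

```text
t: 12.4
eef_pos: [0.5062, -0.0211, 0.2917]
tool_rot: [-0.0, 0.619, 0.785, -0.0]
contact_force: [-0.1, 0.4, -3.2]
gripper_width: 0.29
grasp_force: 59.2
```

Call:
send_rows(deltas="0 0 0 0; 0 0 0 0; 0 0 0 0; 0 0 0 0; 0 0 0 0")

```text
t: 12.9
eef_pos: [0.5066, -0.0231, 0.292]
tool_rot: [0.0, 0.62, 0.785, -0.0]
contact_force: [0.1, -0.3, -3.7]
gripper_width: 0.294
grasp_force: 59.2
```

Run:
```python
from h import *
togo([.507,-.0205,.16],13.5); lid("s6"); togo([.507,-.0205,.16],13.5)
```

```text
t 12.9 pos [ 0.5066 -0.0231  0.292 ] yaw_y 13.38 tilt [ 0.     -0.0001] F [ 0.1 -0.3 -3.7] w 0.294 g 59.2
  togo tool [0.0025 0.001  0.132 ] spin -0.12
disc n 1046 slopes deg [-0.36 -0.07] z rel TCP -129.9 circle ((-0.8865141272544861, 0.493365079164505), 52.98576354980469)
t 12.95 pos [ 0.5066 -0.023   0.292 ] yaw_y 13.39 tilt [-0.     -0.0001] F [ 0.5 -0.3 -3.8] w 0.298 g 59.2
  togo tool [0.0024 0.001  0.132 ] spin -0.11
```

Call:
send_rows(deltas="0.0033 0 0.01 -0.1; 0.0033 0 0.03 -0.1; 0.0033 0 0.055 -0.1; 0.0033 0 0.08 -0.1; 0.0033 0 0.1 -0.1")

```text
t: 13.45
eef_pos: [0.505, -0.0192, 0.19]
tool_rot: [-0.001, 0.619, 0.786, -0.001]
contact_force: [0.2, 0.5, -2.9]
gripper_width: 0.295
grasp_force: 59.1
```

Call:
send_rows(deltas="0 0 0.01 0; 0 0 0.018 0; 0 0 0.024 0; 0 0 0.028 0; 0 0 0.03 0")

```text
t: 13.95
eef_pos: [0.5061, -0.0194, 0.1621]
tool_rot: [0.0, 0.619, 0.785, 0.0]
contact_force: [-0.1, 0.2, -2.8]
gripper_width: 0.293
grasp_force: 59.3
```

Call:
send_rows(deltas="0 0 0 0; 0 0 0 0; 0 0 0 0")

```text
t: 14.25
eef_pos: [0.5061, -0.0194, 0.1623]
tool_rot: [0.0, 0.619, 0.785, 0.0]
contact_force: [-0.1, -1.6, -2.4]
gripper_width: 0.296
grasp_force: 59.3
```

Run:
```python
from h import *
togo([.5061,-.0197,.127],13.5); lid("s7")
c=bot.read_camera("top"); P=cloud(c).reshape(-1,3)*1000
r=np.hypot(P[:,0]-505,P[:,1]+19); p=P[(r<95)&(r>60)&(P[:,2]>11)&(P[:,2]<17)]
from scipy.optimize import least_squares
print(len(p),least_squares(lambda v:np.hypot(p[:,0]-v[0],p[:,1]-v[1])-77,[505,-19],loss="soft_l1").x)
```

```text
t 14.25 pos [ 0.5061 -0.0194  0.1623] yaw_y 13.53 tilt [0.0007 0.0002] F [-0.1 -1.6 -2.4] w 0.296 g 59.3
  togo tool [-0.0003 -0.0001  0.0353] spin 0.03
disc n 852 slopes deg [ 0.04 -0.08] z rel TCP -129.7 circle ((-0.38045763969421387, 0.32545098662376404), 52.67376708984375)
24 [509.73257493 -21.12160347]
```

Call:
send_rows(deltas="0 0 0.005 0; 0 0 0.01 0; 0 0 0.014 0; 0 0 0.016 0; 0 0 0.018 0")

```text
t: 14.85
eef_pos: [0.5057, -0.0195, 0.1437]
tool_rot: [-0.0, 0.619, 0.785, -0.0]
contact_force: [0.4, -0.1, -1.3]
gripper_width: 0.297
grasp_force: 59.5
```

Call:
send_rows(deltas="0 0 0.002 0; 0 0 0.004 0; 0 0 0.008 0; 0 0 0.013 0; 0 0 0.017 0")

```text
t: 15.35
eef_pos: [0.5057, -0.0194, 0.1265]
tool_rot: [-0.0, 0.619, 0.786, -0.0]
contact_force: [-1.4, 0.3, -1.9]
gripper_width: 0.296
grasp_force: 59.5
```

Call:
send_rows(deltas="0 0 0 0; 0 0 0 0; 0 0 0 0")

```text
t: 15.65
eef_pos: [0.506, -0.0195, 0.1271]
tool_rot: [0.0, 0.619, 0.785, 0.0]
contact_force: [0.4, 0.1, -1.2]
gripper_width: 0.294
grasp_force: 59.6
```

Run:
```python
from h import *
togo([.5061,-.0197,.127],13.5); 
c=bot.read_camera("scene"); np.savez("s8",**c); im=c["img"][...,::-1]
cv2.imwrite("pics/i.png",cv2.resize(im[150:300,230:380],(600,600),interpolation=3))
o,M,a=pose(); P=cloud(c).reshape(-1,3); Q=P-np.array([.5052,-.0192,.003]); th=np.radians(13.5)
x=Q[:,0]*np.cos(th)+Q[:,1]*np.sin(th); y=-Q[:,0]*np.sin(th)+Q[:,1]*np.cos(th); z=Q[:,2]; q=np.c_[x,y,z]*1000
r=np.hypot(x,y)
d=q[(r<.056)&(z>.006)&(z<.0145)]; print("disc",len(d),np.round(np.median(d[:,2]),1),cv2.minEnclosingCircle(d[:,:2].astype(np.float32)))
t=q[(x>-.05)&(x<.04)&(abs(y)<.02)&(z>.0165)&(z<.042)]; print("tongue",len(t),np.round(np.percentile(t,[2,25,50,75,98],axis=0),1))
b=q[(abs(x)<.012)&(abs(y)<.04)&(z>.043)&(z<.06)]; print("bar",len(b),np.round(np.percentile(b,[2,50,98],axis=0),1))
```

```text
t 15.65 pos [ 0.506  -0.0195  0.1271] yaw_y 13.53 tilt [0.0002 0.    ] F [ 0.4  0.1 -1.2] w 0.294 g 59.6
  togo tool [-0.0003  0.0001  0.0001] spin 0.03
disc 826 11.2 ((0.697275698184967, 0.043775107711553574), 52.718345642089844)
tongue 126 [[-31.2  -8.5  23.9]
 [-20.   -6.2  27.3]
 [ -7.   -2.   28.6]
 [ 12.1   2.7  30.1]
 [ 23.5   8.   37.9]]
bar 36 [[ -2.3 -32.9  45. ]
 [  0.9 -17.5  50.4]
 [  3.    3.1  53.4]]
```

View pics/i.png

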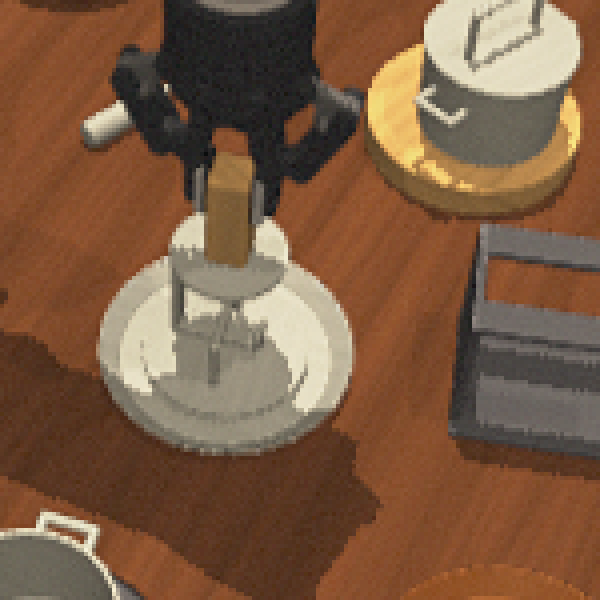

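The crop shows the lid flat in the saucer at (225,360) with the tongue free of the bar. I withdraw it.

Call:
send_rows(deltas="0 0 0.002 0; 0 -0.008 0.002 0; 0 -0.022 0.002 0; 0 -0.037 0.002 0; 0 -0.05 0.002 0")

```text
t: 16.2
eef_pos: [0.4552, -0.0317, 0.1248]
tool_rot: [-0.0, 0.619, 0.785, -0.0]
contact_force: [-0.5, 0.7, -1.2]
gripper_width: 0.291
grasp_force: 59.7
```

Call:
send_rows(deltas="0 -0.002 0 0; 0 -0.002 -0.03 0; 0 -0.002 -0.075 0; 0 -0.002 -0.12 0; 0 -0.002 -0.165 0")

```text
t: 16.7
eef_pos: [0.455, -0.0318, 0.2919]
tool_rot: [0.0, 0.619, 0.785, 0.0]
contact_force: [1.6, -0.3, -1.6]
gripper_width: 0.296
grasp_force: 59.8
```

Call:
send_rows(deltas="0 0 0 0; 0 0 0 0")

```text
t: 16.9
eef_pos: [0.4557, -0.0314, 0.2906]
tool_rot: [0.001, 0.619, 0.786, 0.001]
contact_force: [-0.2, 0.1, -2.5]
gripper_width: 0.294
grasp_force: 59.9
```

Run:
```python
from h import *
togo([.6863,.056,.29],15.93)
c=bot.read_camera("scene"); P=cloud(c).reshape(-1,3); Q=P-np.array([.5052,-.0192,.003]); r=np.hypot(Q[:,0],Q[:,1]); z=Q[:,2]
d=Q[(r<.058)&(z>.006)&(z<.0145)]*1000; print("disc",len(d),np.round(np.median(d[:,2]),1),cv2.minEnclosingCircle(d[:,:2].astype(np.float32)))
```

```text
t 16.9 pos [ 0.4557 -0.0314  0.2906] yaw_y 13.55 tilt [0.0024 0.0012] F [-0.2  0.1 -2.5] w 0.294 g 59.9
  togo tool [0.031  0.2446 0.0013] spin -2.38
disc 1019 11.2 ((0.37961864471435547, 0.292855441570282), 53.041561126708984)
```

Call:
send_rows(deltas="0.004 0.03 0 0; 0.01 0.08 0 -1; 0.016 0.13 0 -2; 0.022 0.175 0 -2.4; 0.027 0.215 0 -2.4")

```text
t: 17.45
eef_pos: [0.6588, 0.0462, 0.2865]
tool_rot: [-0.001, 0.602, 0.799, -0.002]
contact_force: [0.8, 0.2, -1.1]
gripper_width: 0.295
grasp_force: 60.0
```

Call:
send_rows(deltas="0.003 0.02 0 0; 0.004 0.03 0 0; 0.004 0.03 0 0; 0.004 0.03 0 0; 0.004 0.03 0 0")

```text
t: 17.95
eef_pos: [0.6847, 0.0559, 0.2901]
tool_rot: [-0.0, 0.603, 0.798, -0.0]
contact_force: [0.0, -0.3, -1.4]
gripper_width: 0.292
grasp_force: 60.0
```

Run:
```python
from h import *
togo([.6868,.0562,.1255],16.2)
```

```text
t 17.95 pos [0.6847 0.0559 0.2901] yaw_y 15.85 tilt [-0.0005  0.    ] F [ 0.  -0.3 -1.4] w 0.292 g 60.0
  togo tool [-0.0003  0.0022  0.1646] spin -0.35
```

Call:
send_rows(deltas="0 0.002 0.015 -0.3; 0 0.002 0.045 -0.3; 0 0.002 0.08 -0.3; 0 0.002 0.115 -0.3; 0 0.002 0.14 -0.3")

```text
t: 18.45
eef_pos: [0.6857, 0.0575, 0.1468]
tool_rot: [-0.001, 0.6, 0.8, -0.001]
contact_force: [0.9, 1.2, -1.6]
gripper_width: 0.293
grasp_force: 60.1
```

Call:
send_rows(deltas="0 0 0.01 0; 0 0 0.017 0; 0 0 0.021 0; 0 0 0.023 0; 0 0 0.024 0")

```text
t: 18.95
eef_pos: [0.6883, 0.0576, 0.127]
tool_rot: [0.001, 0.6, 0.8, 0.001]
contact_force: [0.6, -0.7, -1.5]
gripper_width: 0.295
grasp_force: 60.0
```

Call:
send_rows(deltas="0 0 0 0; 0 0 0 0; 0 0 0 0")

```text
t: 19.25
eef_pos: [0.6879, 0.0576, 0.1264]
tool_rot: [0.0, 0.6, 0.8, 0.0]
contact_force: [-0.5, -0.1, -1.7]
gripper_width: 0.294
grasp_force: 60.0
```

Run:
```python
from h import *
togo([.6868,.0562,.1255],16.2)
c=bot.read_camera("wrist"); P=cloud(c).reshape(-1,3)*1000
k=P[(np.hypot(P[:,0]-686,P[:,1]-56)<36)&(P[:,2]>92)&(P[:,2]<115)]; print("guard z",np.median(k[:,2]))
a=P[(np.hypot(P[:,0]-686,P[:,1]-56)>38)&(np.hypot(P[:,0]-686,P[:,1]-56)<60)&(P[:,2]>92)&(P[:,2]<115)]; print("arms z",np.median(a[:,2]))
```

```text
t 19.25 pos [0.6879 0.0576 0.1264] yaw_y 16.24 tilt [0.0007 0.0002] F [-0.5 -0.1 -1.7] w 0.294 g 60.0
  togo tool [-0.0011 -0.0015  0.0009] spin 0.04
guard z 106.57062320650003
arms z 101.0969918186157
```

Call:
send_rows(deltas="0 0 0.0005 0; 0 0 0.001 0; 0 0 0.001 0; 0 0 0.0015 0; 0 0 0.0015 0")

```text
t: 19.8
eef_pos: [0.6877, 0.0576, 0.1251]
tool_rot: [-0.0, 0.6, 0.8, 0.0]
contact_force: [-2.4, -0.5, 4.1]
gripper_width: 0.296
grasp_force: 60.8
```

Call:
send_rows(deltas="0 0 0 0; 0 0 0 0")

```text
t: 20.0
eef_pos: [0.6877, 0.0576, 0.1251]
tool_rot: [0.0, 0.6, 0.8, 0.0]
contact_force: [-3.4, -0.4, 5.9]
gripper_width: 0.301
grasp_force: 60.8
```

Resting on the arms. I release and go straight up.

Call:
send_rows(deltas="0 0 0 0; 0 0 0 0; 0 0 0 0; 0 0 0 0; 0 0 0 0", claw=1)

```text
t: 20.5
eef_pos: [0.6877, 0.0576, 0.1244]
tool_rot: [0.0, 0.6, 0.8, -0.0]
contact_force: [0.1, 0.3, -0.3]
gripper_width: 1.002
grasp_force: 0.0
```

Call:
send_rows(deltas="0 0 0 0; 0 0 -0.02 0; 0 0 -0.05 0; 0 0 -0.09 0; 0 0 -0.13 0")

```text
t: 21.0
eef_pos: [0.6873, 0.0575, 0.2555]
tool_rot: [-0.0, 0.6, 0.8, -0.0]
contact_force: [0.4, -0.2, 0.2]
gripper_width: 1.003
grasp_force: 0.0
```

Call:
send_rows(deltas="0 0 -0.04 0; -0.03 -0.03 -0.04 0; -0.06 -0.06 -0.04 0; -0.06 -0.06 -0.04 0; -0.06 -0.06 -0.04 0")

```text
t: 21.5
eef_pos: [0.6465, -0.0182, 0.295]
tool_rot: [0.0, 0.601, 0.799, 0.0]
contact_force: [0.0, 0.0, -0.5]
gripper_width: 1.004
grasp_force: 0.0
```

Run:
```python
from h import *
togo([.6868,.0562,.1255],16.2)
c=bot.read_camera("scene"); cv2.imwrite("pics/j.png",cv2.resize(c["img"],(800,600))[...,::-1])
P=cloud(c).reshape(-1,3)*1000
h=P[(np.hypot(P[:,0]-688,P[:,1]-56)<60)&(P[:,2]>165)&(P[:,2]<190)]; print("handle",len(h),np.median(h[:,2]),cv2.minAreaRect(h[:,:2].astype(np.float32)))
```

```text
t 21.5 pos [ 0.6465 -0.0182  0.295 ] yaw_y 16.08 tilt [0.0007 0.0005] F [ 0.   0.  -0.5] w 1.004 g 0.0
  togo tool [0.0603 0.0592 0.1696] spin -0.12
handle 131 173.2378218745305 ((686.2003173828125, 57.35601043701172), (25.807130813598633, 25.935497283935547), 19.223583221435547)
```

View pics/j.png

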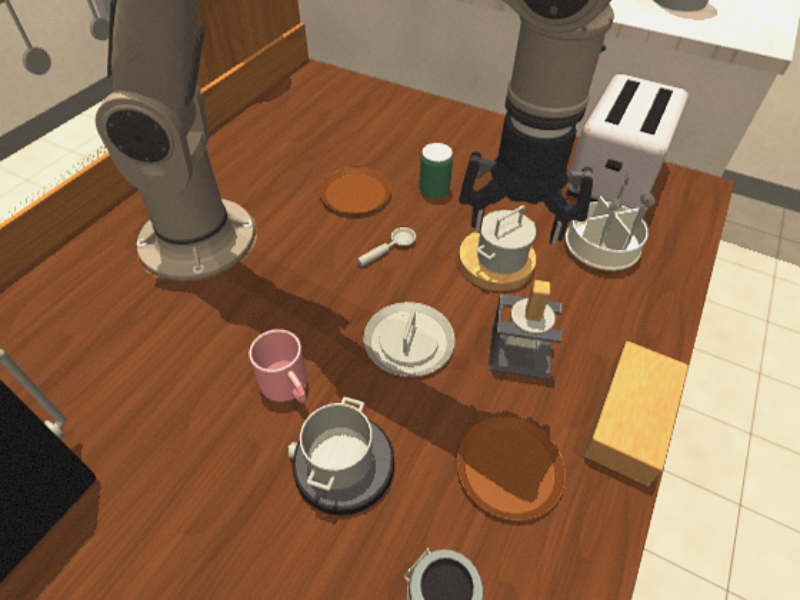

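The lid lies flat in the middle of the saucer at (410,340), and the lifter hangs in its stand at (530,320). The pot at (337,455) is open, and nothing else has moved.

```bash
python3 -c "
from station import bot
print(bot.hand_in())"
```

```text
the job is handed in; nothing more can be done
None
```

The lid is flat in the middle of the stainless saucer, the lifter hangs in its stand as before, nothing else looks moved in the last picture, and the job was handed in at about 21.5 s.

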